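Check a welded tube's bore with a collar gauge

TASK

Take the long thin gauge rod with the round collar out of its cradle and push its probe down the bore of the tilted steel tube until the collar stops against the tube's mouth. Then draw it fully out again and hold it level, with its tip a few centimetres above the small round reading plate and touching nothing. Finish while still holding it there in the gripper, and leave the tube, the thick plug gauge, the grinding disc, the tube offcut and the spanner where they are.

Things in the scene. Friction and masses are not known exactly. Their poses are not given: they have to be found in the camera images.
- gauge_grip (a point): Centre of the gauge rod's square handle (20 x 20 mm, 100 mm long, aluminium): grasp here, lift straight up. Its x axis points along the handle to the probe, z up at the start. Along x: handle -50 to 50, collar (36 mm dia.) 50 to 58, round probe (12 mm dia.) 58 to 148, the last 6 mm tapering to 6 mm. Loose, about 0.25 kg. It lies level, this centre 45 mm above the bench, in a grey cradle.
- gauge_collar (a point): Centre of the collar's front face (towards the probe), 58 mm from the handle's centre; the probe sticks out 90 mm beyond it. Axes as gauge_grip.
- gauge_tip (a point): The tip of the gauge rod's probe, 148 mm from the handle's centre. Axes as gauge_grip.
- tube_mouth (a point): Centre of the tube's open upper mouth, in the plane of its rim; x points into the tube along the bore, sloping 5 to 20 degrees down. Steel tube 130 mm long, 26 mm outside, bore 18 mm, open right through, flared over the first 10 mm to 24 mm inside, 32 mm outside at the rim.
- reading_plate (a point): Centre of the top face of the round aluminium reading plate, 64 mm in diameter, 80 mm above the bench on a thin fixed post. z up.
- plug_grip (a point): Bystander: centre of the handle of the thick plug gauge, which lies in the other, identical cradle. Same square handle, 100 mm long, but no collar and a stubby 20 mm diameter plug only 60 mm long. Loose, leave alone.
- disc_center (a point): Bystander: centre of a grey grinding disc, 114 mm in diameter and 14 mm high, lying flat on the bench. Loose, leave alone.
- offcut_center (a point): Bystander: centre of a short steel tube offcut standing on end, 48 mm in diameter, 50 mm high. Loose, leave alone.
- spanner_grip (a point): Bystander: handle of a steel spanner lying on the bench. Loose, leave alone.
- cradle_a: The fixed grey cradle of the gauge rod; origin on the bench under the handle's centre, x along the handle. Base 110 x 60 x 8 mm; two 10 mm thick forks hold the handle 38 mm before and behind its centre, leaving 66 mm free between them, and reach 8 mm above the handle's centre line (53 mm above the bench).
- stand: Red fixed stand, 150 x 110 x 12 mm base, origin at the centre of its underside; its x points the way the bore runs. Two upright cheeks, 142 mm high, clamp the tube tight 130 mm above the origin, 65 mm along the tube from its mouth. The mouth, on the stand's -x side, stands clear of the cheeks by about 40 mm.

How it is judged (in metres and radians):
On the way, in this order (a step that is already met when the one before it is completed fails the run):
1. the probe is in the bore and the collar's front face is against the tube's mouth (x of gauge_collar in the frame of tube_mouth above -0.003 m and distance between gauge_collar and tube_mouth below 0.007 m and angle between the x axis of gauge_collar and the x axis of tube_mouth, either way round below 0.12 rad and x of gauge_tip in the frame of tube_mouth above 0.08 m), for 0.2 s.
2. the gauge is drawn fully out of the tube (x of gauge_tip in the frame of tube_mouth below -0.005 m), for 0.1 s.
At the end, for the whole second after the job is handed in: the gauge is gripped in the fingers and still, within 6 degrees of level, its tip over the reading plate (within 32 mm of the plate's centre in plan) and 4 to 70 mm above its top, touching neither the plate, the tube and its stand nor the plug gauge (horizontal distance between gauge_tip and reading_plate below 0.032 m and z of gauge_tip in the frame of reading_plate between 0.004 and 0.07 m and angle between gauge_tip's own x axis and vertical between 1.466 and 1.676 rad and contact force between the fingers and gauge above 2 N and contact force between gauge and reading_stand below 0.1 N and contact force between gauge and stand below 0.1 N and contact force between gauge and plug_gauge below 0.1 N and linear speed of gauge below 0.03 m/s); the arm keeps its last pose, push and grip.
It fails at once if the clamped tube is pushed out of place (10 mm) (distance of tube_mouth from where it was at the start of the episode above 0.01 m).
It fails at once if a bystander is moved by more than 25 mm (distance of any of plug_grip, disc_center, offcut_center, spanner_grip from where it was at the start of the episode above 0.025 m).
It also fails if it takes over 51 s, if anything falls off the work surface, if the arm or the gripper's body presses on something with over 40 N, if the wrist force passes 120 N, or if a joint passes its speed limit or range.

ROBOT

A 6-joint arm with a two-finger parallel gripper is mounted at the origin on the work surface. World frame = base frame: x ahead of the robot, y to its left, z up, the work surface at z = 0. Lengths are in mm, angles in rad, forces in N, time in s.
With the tool pointing down it reaches from about 350 to 875 mm from the base axis. Payload 15.5 kg.
Tool frame: the origin (TCP) lies on the centre line of the jaws, within the pads' length; the fingertips stand ctrl.tips_ahead ahead of it and the grasp point (between the pads) is the TCP (ctrl.tips_ahead is the distance from the TCP to the fingertips, in mm); z points along the fingers, y is the line along which they close (so a half turn about z gives the same grasp; the last joint's range is limited). The gripper opens to 85 mm and grips with 20 to 120 N. Pads are 22 mm wide; open, the fingers measure 114 mm over their backs; the gripper's body (76 mm by 85 mm) begins 54 mm behind the grasp point. The pads swing forward as they close: fully open they stand 13 mm farther back than shut.
Start: joints at [-1.286, 0.494, 1.345, -0, 1.302, -0.096], TCP at [232.291, -580.231, 250.277] pointing down, gripper open.
Joint ranges: [-2.91, 2.91], [-0.82, 2.16], [0.22, 2.67], [-1.22, 4.37], [0.12, 2.79], [-3.08, 3.08]. Speed limits (rad/s): [1.89, 1.89, 2.57, 3.01, 3.01, 3.01].

INTERFACE

Orientations are given as a unit quaternion [x, y, z, w].
In Python, from plant import ctrl gives the robot as it stands.
- The arm moves only by the tool arm_command, never from a script. Its argument "rows" is text: rows parted by semicolons, each of 7 numbers parted by spaces: the turn, a rotation vector about the world's x, y, z in rad, then the shift along the world's x, y, z in m, then the closure, from 0 (fully open) to 1 (shut). In form: ax ay az tx ty tz gripper; .... A call has 1 to 5 rows; each row shifts and turns the commanded pose from where the row before left it; what a row does not reach is not made up. A row lasts 1/10 s, in which the tool goes at most 50 mm and 8.59 degrees, less where a joint would pass 70% of its speed; a pose out of reach is approached as far as the arm can. A call with a gripper value outside its range is refused whole. The fingers move at their own pace and stop on an object; the grip force is fixed at half the most. Time passes only in rows, so rows that do not move let the fingers close. It gives the time, the measured TCP pose, the force, the opening and the grip force at its end, in the units of the state.
- ctrl.state(): the state, without advancing time (a new reading comes with each control period).
- ctrl.get_image(name): name is "scene" or "top" or "wrist"; returns a dict with "color" (384x512x3 uint8, red, green, blue), "mtx" (3x3 intrinsics, pixels), "R" (3x3) and "t" (3): a world point X has camera coordinates R X + t. Camera axes: x right, y down, z forward; pixel columns grow to the right and rows downward; lengths in mm; the calibration is good to about 2 mm. A picture is of the moment at which its call begins. There is no depth.
- ctrl.finish_job(): hands the job in; it is judged then, once.
The state is a dict: "time": time; "joint_pos": joint angles; "joint_velocities": joint speeds; "joint_efforts": joint torques, N m; "tool_pos": TCP position; "orientation": TCP orientation; "wrist_force": force on the tool from outside, world axes, zero at the start; "ft_torque": the same for the moment, N m; "finger_gap": finger opening in mm; "gripper_force": force on a finger pad.
Only numpy, scipy, OpenCV 4.12 (cv2) and the standard library are available. Lean on these libraries where they do the work, as an engineer would, in place of code of your own. Each camera call takes 0.05 s, during which the arm holds its last target. There are 200 camera calls.

## Working session

There is one attempt and no reset: what is moved stays moved. The work goes in short steps, Python scripts to look and compute and a tool call to move; the robot and the scene stay as the last step left them, time stands still between calls to the robot, and variables do not carry over. Pictures are saved under pics/ and viewed, at most 10 in all, crops included, and the job is handed in when it is done.

Besides the shell and the picture viewer there is one more tool, called after "Call:" as name(argument=value, ...), one argument or row to a line, values as JSON. arm_command: Moves the arm, as the interface text tells. Its arguments: {"type":"object","properties":{"rows":{"type":"string"}},"required":["rows"]}

```bash
mkdir -p pics; python3 - <<'E'
from plant import ctrl
import cv2,numpy as np,pickle
print(ctrl.state(), ctrl.tips_ahead)
d={}
for n in ["scene","top","wrist"]:
    im=ctrl.get_image(n); d[n]=im
    print(n,im["mtx"].tolist(),im["R"].tolist(),im["t"].tolist())
pickle.dump(d,open("im0.pkl","wb"))
for n in ["scene","top"]:
    cv2.imwrite(f"pics/{n}0.png",cv2.resize(d[n]["color"][:,:,::-1],(800,600),interpolation=cv2.INTER_CUBIC))
E
ls
```

```text
{'time': 0.0, 'joint_pos': array([-1.28553226e+00,  4.94208550e-01,  1.34612215e+00,  1.79366735e-05,
        1.30247309e+00, -9.55476727e-02]), 'joint_velocities': array([ 0.00133195,  0.00048172, -0.00113973, -0.00066844, -0.00018743,
        0.00188289]), 'joint_efforts': array([-6.25081630e-04, -8.82171822e+01, -3.83874321e+01, -2.84055004e-04,
        1.00120969e-02,  1.29286337e-05]), 'tool_pos': array([ 232.18540805, -579.92331637,  249.68750014]), 'orientation': array([ 9.81927773e-01,  1.89255070e-01, -4.87498089e-05, -6.03663832e-04]), 'wrist_force': array([-0.16514311,  0.10900242,  0.09134681]), 'ft_torque': array([-0.01189297, -0.04204356, -0.04511104]), 'gripper_force': 0.0, 'finger_gap': 85.3764178630908} 19.0
scene [[360.2220897203915, 0.0, 251.9457446615767], [0.0, 360.2220897203915, 196.28848182911068], [0.0, 0.0, 1.0]] [[0.7747196136310285, 0.6319586526996066, -0.0209232295186038], [0.43665377279609163, -0.5586417691520338, -0.7051615818105982], [-0.45732155313119593, 0.5371663010993745, -0.7087378655080361]] [-417.8906881465357, -146.4277937661316, 1377.6885585147816]
top [[355.2022507998029, 0.0, 258.8137530996698], [0.0, 355.2022507998029, 195.56241109809244], [0.0, 0.0, 1.0]] [[-0.019161826137938896, -0.9997565090887212, 0.010942895128503468], [-0.9988430775751043, 0.01865920197633189, -0.044320881781620636], [0.04410590435931836, -0.011779504078715582, -0.998957412748064]] [37.93515701960465, 527.8843669806773, 1046.6218494220864]
wrist [[281.60453421664266, 0.0, 257.09812975774844], [0.0, 281.60453421664266, 190.04612073694182], [0.0, 0.0, 1.0]] [[0.3718669221749767, -0.9282834879850745, -0.0021813129934874073], [-0.8899253506043926, -0.357167354415272, 0.28366238963184065], [-0.26409820624866165, -0.10354345403868427, -0.9589217332931715]] [-625.8023738201807, -37.3520306854654, 380.60072012329186]
im0.pkl
pics
```

View pics/scene0.png

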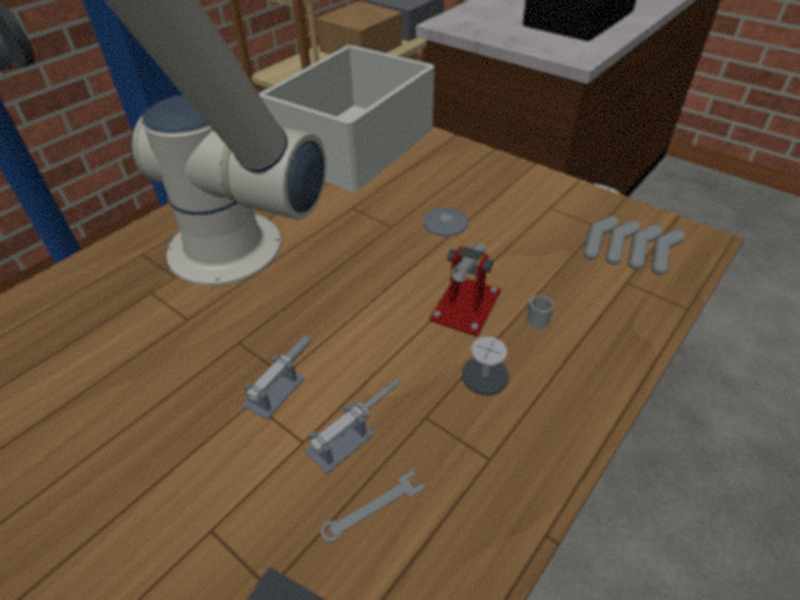

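View pics/top0.png

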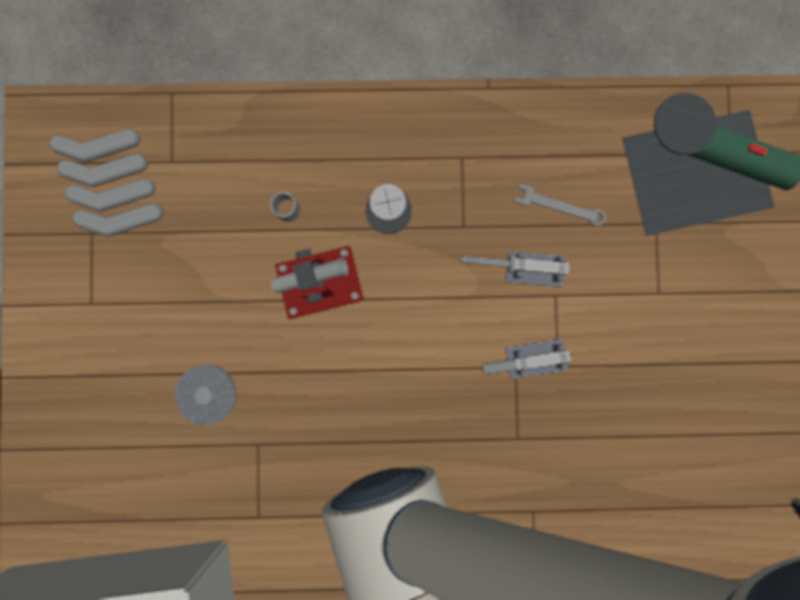

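The scene view shows the gauge rod in its cradle at about (340,430), probe to (398,382), the tube stand at (468,275) and the plate at (488,350). In the top view the gauge handle is near (540,267) with the probe tip at (463,260). The tube mouth is at (345,268), running to (275,285), and the plate is at (388,201).

```bash
cat > h.py <<'E'
import numpy as np,pickle,cv2
def ray(im,u,v):
    d=im["R"].T@np.linalg.inv(im["mtx"])@np.array([u,v,1.]); return -im["R"].T@im["t"],d/np.linalg.norm(d)
def onz(im,u,v,z):
    c,d=ray(im,u,v); return c+d*(z-c[2])/d[2]
def tri(*obs):
    A=np.zeros((3,3));b=np.zeros(3)
    for im,u,v in obs:
        c,d=ray(im,u,v);P=np.eye(3)-np.outer(d,d);A+=P;b+=P@c
    X=np.linalg.solve(A,b)
    return X,[np.round(proj(im,X)-[u,v],1).tolist() for im,u,v in obs]
def proj(im,X):
    p=im["mtx"]@(im["R"]@np.asarray(X,float)+im["t"]); return p[:2]/p[2]
def crop(im,u0,v0,w,h,s):
    # view px (x,y)-> native u0+(x+.5)/s-.5
    return cv2.resize(im["color"][v0:v0+h,u0:u0+w,::-1],(w*s,h*s),interpolation=cv2.INTER_CUBIC)
E
python3 - <<'E'
from h import *
d=pickle.load(open("im0.pkl","rb"))
T,S=d["top"],d["scene"]
k=1.5625
f=lambda x:(x+.5)/k-.5
for n,u,v,z in [("handle",540,266,55),("tip",463,260,45),("mouth",345,268,145),("plate",388,201,80),("plug",541,358,55)]:
    print(n,onz(T,f(u),f(v),z).round(0))
a=crop(T,165,145,80,60,5);b=crop(T,285,145,80,60,5)
c=crop(S,260,145,80,60,5);e=crop(S,185,235,80,60,5)
cv2.imwrite("pics/m1.png",np.vstack([np.hstack([a,b]),np.hstack([c,e])]))
w=d["wrist"]; print("wristcam",-w["R"].T@w["t"])
E
```

```text
handle [ 595. -222.   55.]
tip [610. -81.  45.]
mouth [588. 128. 145.]
plate [715.  55.  80.]
plug [ 427. -219.   55.]
wristcam [ 299.99065112 -554.85422317  374.19659767]
```

View pics/m1.png

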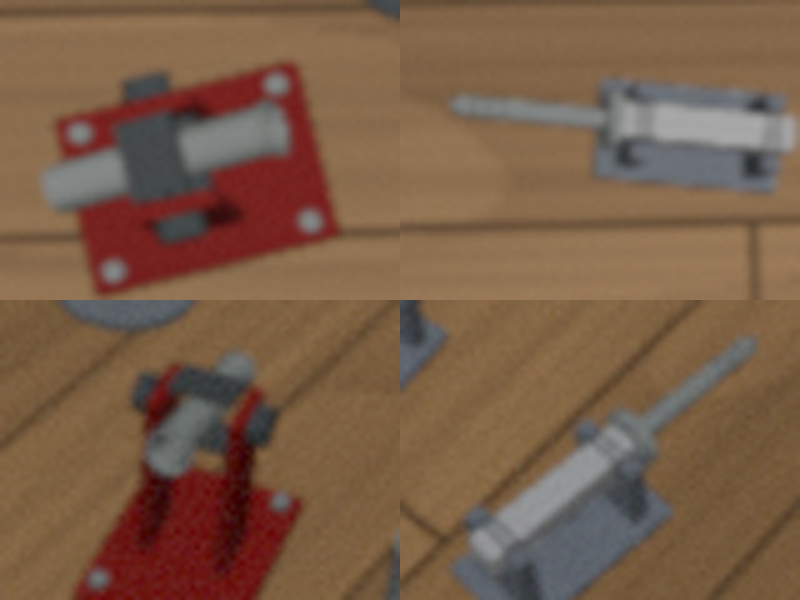

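The crops show the tube's flared mouth at about (279,127) of the first tile and its far end at about (50,190). The red base corners are clear. The gauge's probe tip is at (451,103) in the second tile and its handle's rear end at (793,133).

```bash
python3 - <<'E'
from h import *
d=pickle.load(open("im0.pkl","rb"))
T,S=d["top"],d["scene"]
P=lambda im,u0,v0,x,y:(im,u0+(x+.5)/5-.5,v0+(y+.5)/5-.5)
a=lambda x,y:P(T,165,145,x,y)
b=lambda x,y:P(T,285,145,x-400,y)
c=lambda x,y:P(S,260,145,x,y-300)
e=lambda x,y:P(S,185,235,x-400,y-300)
# stand base
C=np.array([onz(*a(*p),12) for p in [(57,120),(297,63),(338,233),(97,293)]])
print("base c",C.mean(0),np.linalg.norm(C-np.roll(C,1,0),axis=1).round(0))
dx=(C[0]-C[1]+C[3]-C[2]);print("stand yaw",np.degrees(np.arctan2(dx[1],dx[0])))
B=np.array([onz(*a(*p),12) for p in [(79,133),(277,84),(310,221),(113,270)]])
dx=(B[0]-B[1]+B[3]-B[2]);print("bolts c",B.mean(0),"yaw",np.degrees(np.arctan2(dx[1],dx[0])))
m=tri(a(279,127),c(166,457));f=tri(a(50,190),c(240,362));print("mouth",m,"far",f)
v=f[0]-m[0];print(np.linalg.norm(v),np.degrees(np.arctan2(v[1],v[0])),"slope",np.degrees(np.arcsin(-v[2]/np.linalg.norm(v))))
# gauge
g=np.array([onz(*b(*p),8) for p in [(605,78),(785,97),(777,190),(594,177)]]);print("cradle",g.mean(0))
dx=(g[0]-g[1]+g[3]-g[2]);print("yaw",np.degrees(np.arctan2(dx[1],dx[0])))
t=onz(*b(451,103),45);h=onz(*b(793,133),45);print("tip",t,"rear",h,np.linalg.norm(t-h))
print(tri(b(451,103),e(750,343)))
v=t-h;v/=np.linalg.norm(v);print("yaw",np.degrees(np.arctan2(v[1],v[0])),"grip",t-148*v)
print("plate",onz(T,(388.5)/1.5625-.5,(201.5)/1.5625-.5,80))
E
```

```text
base c [577.89613728 190.05867876  12.        ] [106. 147. 105. 147.]
stand yaw 102.70633078789092
bolts c [578.0275837 191.5691414  12.       ] yaw 102.97257912301157
mouth (array([592.79362131, 129.70589366, 142.2641432 ]), [[-0.4, -0.5], [-0.5, 0.1]]) far (array([564.64376362, 255.10061292, 120.40295851]), [[-0.7, -0.8], [-0.8, 0.1]])
130.3616565669428 102.6525663954634 slope 9.653911676027656
cradle [ 595.76505083 -225.4417741     8.        ]
yaw 83.92003477363092
tip [613.16210237 -77.65424386  45.        ] rear [ 592.14148073 -275.98546809   45.        ] 199.4420743930604
(array([613.37580665, -77.57940265,  44.5038915 ]), [[-0.0, -0.1], [-0.1, 0.0]])
yaw 83.94995277930036 grip [ 597.56332758 -224.82991517   45.        ]
plate [714.64913513  55.10698478  80.        ]
```

Call:
arm_command(
  rows="0 0 0.0905 0.0304 0.0296 -0.0075 0; 0 0 0.0905 0.0304 0.0296 -0.0075 0; 0 0 0.0905 0.0304 0.0296 -0.0075 0; 0 0 0.0905 0.0304 0.0296 -0.0075 0; 0 0 0.0905 0.0304 0.0296 -0.0075 0",
)

```text
time: 0.65
tool_pos: [385.2, -430.9, 212.4]
orientation: [0.914, 0.406, -0.0, -0.0]
wrist_force: [1.1, -1.3, 0.2]
finger_gap: 85.4
gripper_force: 0.0
```

Call:
arm_command(
  rows="0 0 0.0905 0.0304 0.0296 -0.0075 0; 0 0 0.0905 0.0304 0.0296 -0.0075 0; 0 0 0.0905 0.0304 0.0296 -0.0075 0; 0 0 0.0905 0.0304 0.0296 -0.0075 0; 0 0 0.0905 0.0304 0.0296 -0.0075 0",
)

```text
time: 1.15
tool_pos: [537.3, -282.8, 174.9]
orientation: [0.799, 0.601, -0.0, -0.0]
wrist_force: [0.1, -0.9, 1.0]
finger_gap: 85.2
gripper_force: 0.0
```

Call:
arm_command(
  rows="0 0 0.0905 0.0304 0.0296 -0.0075 0; 0 0 0.0905 0.0304 0.0296 -0.0075 0; 0 0 0 0 0 0 0; 0 0 0 0 0 0 0",
)

```text
time: 1.55
tool_pos: [597.3, -224.2, 159.7]
orientation: [0.742, 0.67, -0.0, -0.0]
wrist_force: [0.6, 0.9, -0.3]
finger_gap: 85.3
gripper_force: 0.0
```

```bash
python3 - <<'E'
from plant import ctrl
from h import *
im=ctrl.get_image("wrist");s=ctrl.state();pickle.dump((im,s),open("w1.pkl","wb"))
print(s["tool_pos"],s["orientation"],s["joint_pos"].round(2))
v=cv2.resize(im["color"][:,:,::-1],(800,600),interpolation=cv2.INTER_CUBIC)
for X in [(597.5,-225,45),(613,-78,45)]:
    p=proj(im,X);print(p);cv2.circle(v,tuple(int(q) for q in (p+.5)*1.5625),4,(0,0,255),1)
cv2.imwrite("pics/w1.png",v)
E
```

```text
[ 596.80813734 -225.01698976  160.02746795] [ 7.42959152e-01  6.69336672e-01 -2.30194496e-04 -2.54345830e-04] [-0.45  0.6   1.41 -0.    1.13 -0.35]
[256.68023651 191.09120586]
[257.12791767  -0.82630747]
```

View pics/w1.png

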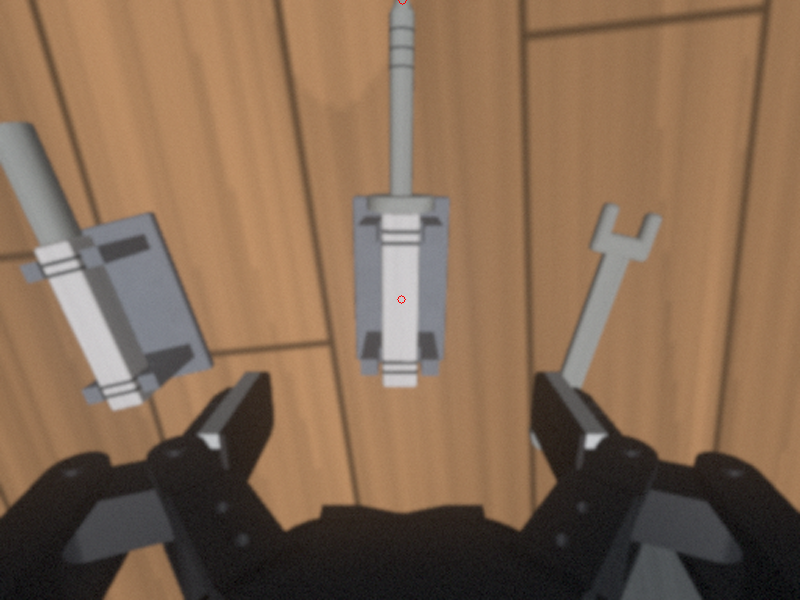

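The wrist view shows the gauge handle centred at (401,300), exactly between the open fingers and aligned with them. The predicted marks fall on the handle centre and the tip, so I descend and grip.

Call:
arm_command(
  rows="0 0 0 0 0 -0.04 0; 0 0 0 0 0 -0.04 0; 0 0 0 0 0 -0.025 0; 0 0 0 0 0 -0.01 0; 0 0 0 0 0 0 0",
)

```text
time: 2.1
tool_pos: [596.1, -225.6, 44.6]
orientation: [0.743, 0.669, -0.0, -0.001]
wrist_force: [0.2, 0.2, 1.4]
finger_gap: 85.5
gripper_force: 0.0
```

Call:
arm_command(
  rows="0 0 0 0 0 0 1; 0 0 0 0 0 0 1; 0 0 0 0 0 0 1; 0 0 0 0 0 0 1; 0 0 0 0 0 0 1",
)

```text
time: 2.6
tool_pos: [597.3, -225.1, 46.1]
orientation: [0.743, 0.669, 0.0, 0.0]
wrist_force: [-2.2, -0.8, 4.0]
finger_gap: 19.0
gripper_force: 58.4
```

Call:
arm_command(
  rows="0 0 0 0 0 0 1; 0 0 0 0 0 0 1; 0 0 0 0 0 0 1; 0 0 0 0 0 0 1; 0 0 0 0 0 0 1",
)

```text
time: 3.1
tool_pos: [597.3, -225.1, 46.0]
orientation: [0.743, 0.669, 0.0, 0.0]
wrist_force: [-1.1, 1.1, 9.3]
finger_gap: 19.3
gripper_force: 58.7
```

Call:
arm_command(
  rows="0 0 0 0 0 0.02 1; 0 0 0 0 0 0.04 1; 0 0 0 0 0 0.045 1; 0 0 0 0 0 0.045 1; 0 0 0 0 0 0.03 1",
)

```text
time: 3.6
tool_pos: [597.5, -225.1, 228.6]
orientation: [0.743, 0.669, 0.001, 0.001]
wrist_force: [1.0, -0.3, -2.6]
finger_gap: 19.1
gripper_force: 59.5
```

```bash
cat > plan.py <<'E'
# target tool pose with gauge x along tube axis, tip `back` mm before mouth
from h import *
from scipy.spatial.transform import Rotation as R
M=np.array([592.5,128.6,141.5]);yaw=np.radians(102.8);sl=np.radians(9.7)
ax=np.array([np.cos(sl)*np.cos(yaw),np.cos(sl)*np.sin(yaw),-np.sin(sl)])
def frame(x):
    y=np.cross([0,0,-1],x);y/=np.linalg.norm(y);return np.column_stack([x,y,np.cross(x,y)])
E
python3 - <<'E'
from plant import ctrl
from plan import *
s=ctrl.state();p=s["tool_pos"];q=R.from_quat(s["orientation"])
print(p,q.as_matrix().round(3).tolist(),s["wrist_force"],s["gripper_force"],s["finger_gap"])
im=ctrl.get_image("wrist");pickle.dump((im,s),open("w2.pkl","wb"))
cv2.imwrite("pics/w2.png",im["color"][:,:,::-1])
for back in (30,):
    goal=M-(back+148)*ax
    print(goal,goal-p,(R.from_matrix(frame(ax))*q.inv()).as_rotvec())
    print("tip px if perfect",proj(im,p+q.apply([148,0,0])),"collar",proj(im,p+q.apply([58,0,0])))
E
```

```text
[ 597.53029245 -225.14304545  228.63856317] [[0.104, 0.995, 0.002], [0.995, -0.104, -0.001], [-0.001, 0.003, -1.0]] [ 1.02838161 -0.34820174 -2.55198751] 59.4826340675354 19.0836285166494
[631.37183984 -42.49504205 171.49110956] [ 33.84154739 182.6480034  -57.14745361] [-0.16894456 -0.00749252  0.32626234]
tip px if perfect [ 255.22102248 -125.77305783] collar [255.56898901 137.42167531]
```

View pics/w2.png

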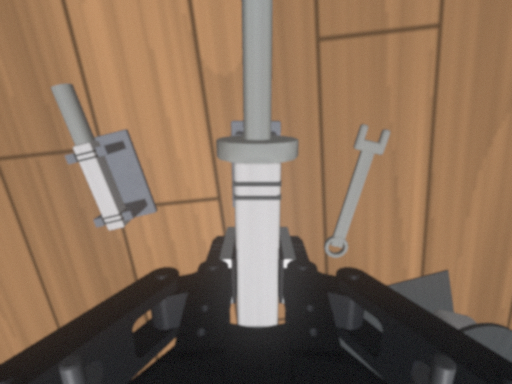

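The wrist view shows the gauge firmly held and straight: the handle lies along column 257 and the collar is at (257,148). Next I move to the pre-insertion pose, 30 mm short of the mouth.

Call:
arm_command(
  rows="-0.0282 -0.0012 0.0544 0.0056 0.0304 -0.0095 1; -0.0282 -0.0012 0.0544 0.0056 0.0304 -0.0095 1; -0.0282 -0.0012 0.0544 0.0056 0.0304 -0.0095 1; -0.0282 -0.0012 0.0544 0.0056 0.0304 -0.0095 1; -0.0282 -0.0012 0.0544 0.0056 0.0304 -0.0095 1",
)

```text
time: 4.15
tool_pos: [624.9, -71.7, 177.2]
orientation: [0.643, 0.763, -0.045, 0.054]
wrist_force: [0.6, 0.1, -2.6]
finger_gap: 19.0
gripper_force: 59.3
```

Call:
arm_command(
  rows="-0.0282 -0.0012 0.0544 0.0056 0.0304 -0.0095 1; 0 0 0 0 0 0 1; 0 0 0 0 0 0 1; 0 0 0 0 0 0 1",
)

```text
time: 4.55
tool_pos: [630.7, -43.3, 168.4]
orientation: [0.622, 0.778, -0.054, 0.065]
wrist_force: [0.7, -1.5, -1.3]
finger_gap: 18.9
gripper_force: 59.3
```

```bash
python3 - <<'E'
from plant import ctrl
from plan import *
s=ctrl.state();p=s["tool_pos"];q=R.from_quat(s["orientation"])
print(p,s["wrist_force"],s["gripper_force"])
d={n:ctrl.get_image(n) for n in("top","scene","wrist")};pickle.dump((d,s),open("i3.pkl","wb"))
goal=M-178*ax
print(goal-p,(R.from_matrix(frame(ax))*q.inv()).as_rotvec())
for n in d:
    print(n,"tip",proj(d[n],p+q.apply([148,0,0])),"collar",proj(d[n],p+q.apply([58,0,0])),"mouth",proj(d[n],M),"far",proj(d[n],M+130*ax))
T,S=d["top"],d["scene"]
cv2.imwrite("pics/m3.png",np.vstack([np.hstack([crop(T,165,145,80,60,5),crop(S,255,145,80,60,5)]),cv2.resize(np.hstack([crop(d["wrist"],0,0,512,384,1)]),(400,300))@np.ones(1) if 0 else np.hstack([crop(T,235,145,80,60,5),cv2.resize(d["wrist"]["color"][:,:,::-1],(400,300))])]))
E
```

```text
[630.65936219 -43.28149464 168.38184614] [ 0.66212324 -1.47844902 -1.25019885] 59.31507110595703
[0.71247765 0.78645258 3.10926342] [-0.0001079  -0.00292261  0.00129029]
top tip [231.66649842 167.10326731] collar [264.76931928 158.21376691] mouth [220.4478357  169.66312284] far [174.57939858 182.03507245]
scene tip [287.88904165 182.07023103] collar [275.78995353 197.95958161] mouth [291.94960516 176.41644886] far [306.34806193 157.50595023]
wrist tip [ 256.40202161 -128.83105402] collar [256.7158788  135.92717805] mouth [ 258.60573283 -263.60005972] far [  258.53414148 -1326.60722931]
```

View pics/m3.png

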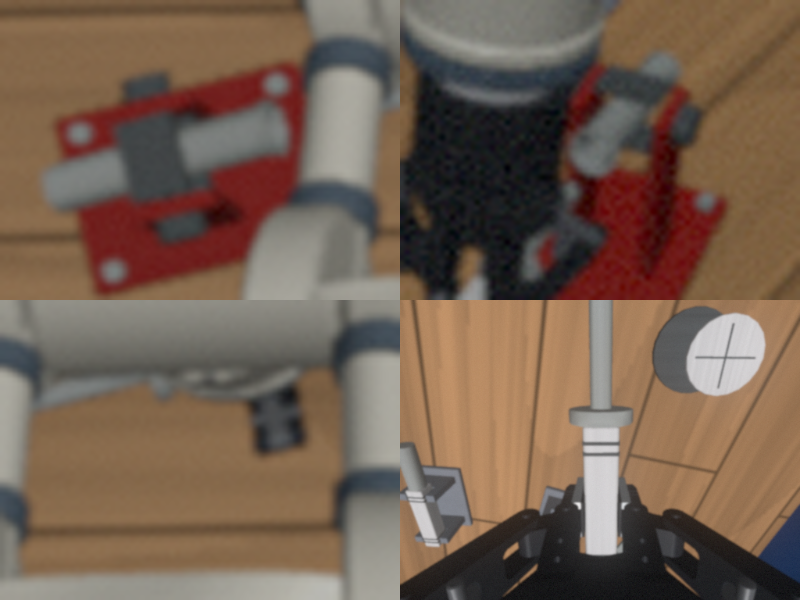

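The scene tile shows the tip at about (570,184) and the mouth at (590,155), within half a pixel of prediction. The wrist tile shows the plate at (725,355). I correct the 3 mm height error and advance to the mouth.

Call:
arm_command(
  rows="0 -0.0029 0.0013 0.0007 0.0008 0.0031 1; 0 0 0 -0.0022 0.0096 -0.0017 1; 0 0 0 -0.0022 0.0096 -0.0017 1; 0 0 0 0 0 0 1; 0 0 0 0 0 0 1",
)

```text
time: 5.2
tool_pos: [626.9, -22.1, 167.9]
orientation: [0.621, 0.779, -0.053, 0.066]
wrist_force: [0.4, -0.1, -3.1]
finger_gap: 18.8
gripper_force: 59.3
```

```bash
cat > chk.py <<'E'
from plant import ctrl
from plan import *
s=ctrl.state();p=s["tool_pos"];q=R.from_quat(s["orientation"])
F=frame(ax)
print("t",s["time"],"tip in mouth frame",(F.T@(p+q.apply([148,0,0])-M)).round(1),"collar",(F.T@(p+q.apply([58,0,0])-M)).round(1),"rot",(R.from_matrix(F)*q.inv()).as_rotvec().round(4),"F",(F.T@s["wrist_force"]).round(1),s["gripper_force"])
print("p",p.round(1),"axis",q.apply([1,0,0]).round(4))
E
python3 chk.py
```

```text
t 5.2 tip in mouth frame [-8.8 -0.1  0. ] collar [-98.8   0.    0. ] rot [-0.     -0.0003 -0.0017] F [0.3 0.4 3.1] 59.32175695896149
p [626.9 -22.1 167.9] axis [-0.2201  0.9608 -0.1684]
```

Call:
arm_command(
  rows="0 0 0 -0.0022 0.0096 -0.0017 1; 0 0 0 -0.0022 0.0096 -0.0017 1; 0 0 0 -0.0011 0.0048 -0.0008 1; 0 0 0 0 0 0 1",
)

```text
time: 5.6
tool_pos: [621.3, 2.5, 163.7]
orientation: [0.621, 0.779, -0.053, 0.066]
wrist_force: [-0.1, 1.8, -1.1]
finger_gap: 19.0
gripper_force: 59.7
```

```bash
python3 chk.py; python3 - <<'E'
from plant import ctrl
from plan import *
S=ctrl.get_image("scene");pickle.dump(S,open("s4.pkl","wb"))
cv2.imwrite("pics/s4.png",crop(S,265,150,60,45,10))
E
```

```text
t 5.6 tip in mouth frame [16.7 -0.2 -0.1] collar [-73.3  -0.   -0.1] rot [-0.0004 -0.0003 -0.0018] F [2.  0.3 0.8] 59.66927647590637
p [621.3   2.5 163.7] axis [-0.2202  0.9609 -0.168 ]
```

View pics/s4.png

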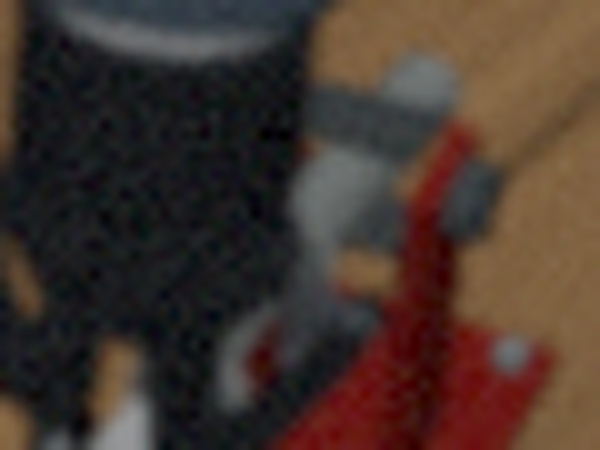

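The probe enters the flared mouth near (320,230) with no side force. I continue in.

Call:
arm_command(
  rows="0 0 0.0018 -0.0022 0.0096 -0.0017 1; 0 0 0 -0.0022 0.0096 -0.0017 1; 0 0 0 -0.0022 0.0096 -0.0017 1; 0 0 0 0 0 0 1; 0 0 0 0 0 0 1",
)

```text
time: 6.15
tool_pos: [614.7, 30.8, 158.6]
orientation: [0.62, 0.78, -0.053, 0.066]
wrist_force: [-0.7, 2.1, 1.1]
finger_gap: 19.4
gripper_force: 59.9
```

```bash
python3 chk.py
```

```text
t 6.15 tip in mouth frame [46.2 -0.5 -0. ] collar [-43.8  -0.2   0. ] rot [-0.0003 -0.0004 -0.0034] F [ 2.  -0.2 -1.5] 59.866522550582886
p [614.7  30.8 158.6] axis [-0.2217  0.9605 -0.1681]
```

Call:
arm_command(
  rows="0 0 -0.0034 -0.0022 0.0096 -0.0017 1; 0 0 0 -0.0022 0.0096 -0.0017 1; 0 0 0 -0.0022 0.0096 -0.0017 1; 0 0 0 0 0 0 1; 0 0 0 0 0 0 1",
)

```text
time: 6.65
tool_pos: [608.1, 59.7, 153.5]
orientation: [0.622, 0.779, -0.053, 0.066]
wrist_force: [-1.5, 4.2, 2.2]
finger_gap: 19.2
gripper_force: 60.2
```

```bash
python3 chk.py
```

```text
t 6.65 tip in mouth frame [76.4 -0.1  0. ] collar [-13.6  -0.1   0.1] rot [-0.0006 -0.0004 -0.    ] F [ 4.  -0.6 -3. ] 60.204806327819824
p [608.1  59.7 153.5] axis [-0.2185  0.9613 -0.1678]
```

Call:
arm_command(
  rows="0 0 0 -0.0011 0.0048 -0.0008 1; 0 0 0 -0.0009 0.0038 -0.0007 1; 0 0 0 0 0 0 1; 0 0 0 -0.0005 0.0019 -0.0003 1; 0 0 0 0 0 0 1",
)

```text
time: 7.15
tool_pos: [605.8, 69.6, 151.8]
orientation: [0.622, 0.778, -0.053, 0.066]
wrist_force: [-0.8, 2.2, 4.2]
finger_gap: 19.0
gripper_force: 60.4
```

```bash
python3 chk.py
```

```text
t 7.15 tip in mouth frame [86.6  0.1 -0. ] collar [-3.4 -0.   0. ] rot [-0.0002  0.0002  0.0008] F [ 1.6 -0.3 -4.5] 60.39459228515625
p [605.8  69.6 151.8] axis [-0.2176  0.9614 -0.1683]
```

Call:
arm_command(
  rows="0 0 0 -0.0004 0.0019 -0.0003 1; 0 0 0 0 0 0 1; 0 0 0 -0.0003 0.0014 -0.0002 1; 0 0 0 0 0 0 1; 0 0 0 0 0 0 1",
)

```text
time: 7.65
tool_pos: [605.5, 71.6, 151.7]
orientation: [0.622, 0.778, -0.053, 0.067]
wrist_force: [1.9, -9.2, 7.7]
finger_gap: 18.9
gripper_force: 60.6
```

```bash
python3 chk.py
```

```text
t 7.65 tip in mouth frame [88.6  0.2  0. ] collar [-1.4  0.1 -0.1] rot [0.0017 0.0008 0.0008] F [-10.6  -0.2  -6. ] 60.601075887680054
p [605.5  71.6 151.7] axis [-0.2175  0.9611 -0.1703]
```

Call:
arm_command(
  rows="0 0 0 -0.0003 0.0015 -0.0003 1; 0 0 0 0 0 0 1; 0 0 0 0 0 0 1; 0 0 0 0 0 0 1; 0 0 0 0 0 0 1",
)

```text
time: 8.15
tool_pos: [605.6, 71.8, 151.8]
orientation: [0.622, 0.778, -0.054, 0.068]
wrist_force: [3.1, -21.9, 11.5]
finger_gap: 19.4
gripper_force: 60.8
```

```bash
python3 chk.py;  python3 - <<'E'
from plant import ctrl
from plan import *
S=ctrl.get_image("scene");W=ctrl.get_image("wrist")
cv2.imwrite("pics/s5.png",np.hstack([crop(S,265,150,60,45,7),cv2.resize(W["color"][:,:,::-1],(380,315))]))
E
```

```text
t 8.15 tip in mouth frame [88.8  0.3  0.2] collar [-1.2  0.2 -0.1] rot [0.0035 0.0013 0.001 ] F [-23.6  -1.8  -7.7] 60.774062275886536
p [605.6  71.8 151.8] axis [-0.2172  0.9608 -0.1722]
```

View pics/s5.png

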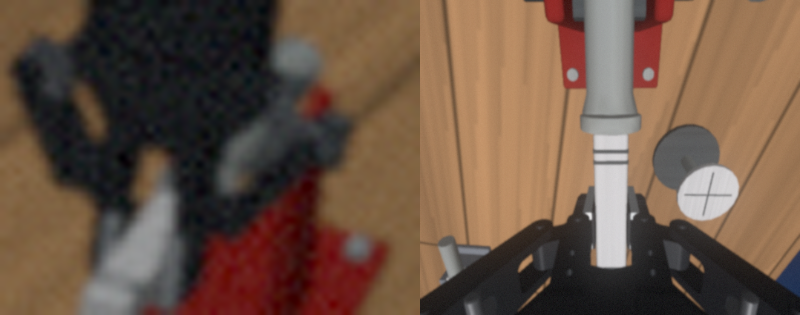

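The wrist tile shows the collar flush against the tube's flared rim at about (610,122), and there is a firm 24 N stop. I draw it out.

Call:
arm_command(
  rows="0 0 0 0.0011 -0.0048 0.0008 1; 0 0 0 0.0044 -0.0192 0.0034 1; 0 0 0 0.0044 -0.0192 0.0034 1; 0 0 0 0.0044 -0.0192 0.0034 1; 0 0 0 0 0 0 1",
)

```text
time: 8.75
tool_pos: [619.4, 9.8, 162.1]
orientation: [0.623, 0.778, -0.053, 0.066]
wrist_force: [-0.1, -0.1, 0.9]
finger_gap: 19.0
gripper_force: 59.9
```

Call:
arm_command(
  rows="0 0 0 0.0044 -0.0192 0.0034 1; 0 0 0 0.0066 -0.0288 0.0051 1; 0 0 0 0.0066 -0.0288 0.0051 1; 0 0 0 0 0 0 1; 0 0 0 0 0 0 1",
)

```text
time: 9.25
tool_pos: [636.1, -65.0, 174.9]
orientation: [0.622, 0.778, -0.053, 0.065]
wrist_force: [0.3, 1.7, -3.3]
finger_gap: 19.2
gripper_force: 59.3
```

```bash
python3 chk.py;  python3 - <<'E'
from plant import ctrl
from plan import *
s=ctrl.state();p=s["tool_pos"];q=R.from_quat(s["orientation"])
W=ctrl.get_image("wrist");T=ctrl.get_image("top")
g=cv2.cvtColor(W["color"],cv2.COLOR_RGB2HSV)
m=((g[...,2]>165)&(g[...,1]<40)).astype(np.uint8)
n,l,st,c=cv2.connectedComponentsWithStats(m)
for i in range(1,n):
    if st[i,4]>150: print(st[i],c[i].round(1),onz(W,*c[i],80).round(1))
d=pickle.load(open("im0.pkl","rb"))["top"]
g=cv2.cvtColor(d["color"],cv2.COLOR_RGB2HSV)
m=((g[...,2]>140)&(g[...,1]<40)).astype(np.uint8);m[:100]=0;m[160:]=0;m[:,:220]=0;m[:,280:]=0
n,l,st,c=cv2.connectedComponentsWithStats(m)
for i in range(1,n):
    if st[i,4]>50: print("top",st[i],c[i],onz(d,*c[i],80).round(1))
E
```

```text
t 9.25 tip in mouth frame [-53.2  -0.1   0.4] collar [-143.2   -0.2    0.5] rot [-0.0004 -0.0013  0.0018] F [2.2 0.7 3. ] 59.34602200984955
p [636.1 -65.  174.9] axis [-0.2168  0.9617 -0.1678]
[ 368    0  103   89 6990] [417.3  39.6] [715.5  52.9  80. ]
[ 234  146   47   36 1350] [256.8 165.9] [633.8 -54.7  80. ]
[235 186  45  10 392] [256.5 190.4] [638.2 -75.5  80. ]
[ 235  200   45  126 5133] [257.1 260.7] [ 654.6 -146.3   80. ]
[  3 221  21  10 155] [ 13.1 225.9] [ 439.9 -155.4   80. ]
[  8 237  35  50 923] [ 25.5 261.1] [ 445.2 -194.    80. ]
top [237 118  22  22 385] [247.66753247 128.45194805] [714.7  56.4  80. ]
```

```bash
python3 - <<'E'
from plant import ctrl
from plan import *
s=ctrl.state();p=s["tool_pos"];q=R.from_quat(s["orientation"])
print(np.array([715,-92.5,115])-p,(R.from_matrix(frame(np.array([0,1.,0])))*q.inv()).as_rotvec())
E
```

```text
[ 78.95485998 -28.47514215 -59.93798374] [ 0.1679707   0.01745522 -0.22263753]
```

Call:
arm_command(
  rows="0.0336 0.0035 -0.0445 0.0158 -0.0057 -0.012 1; 0.0336 0.0035 -0.0445 0.0158 -0.0057 -0.012 1; 0.0336 0.0035 -0.0445 0.0158 -0.0057 -0.012 1; 0.0336 0.0035 -0.0445 0.0158 -0.0057 -0.012 1; 0.0336 0.0035 -0.0445 0.0158 -0.0057 -0.012 1",
)

```text
time: 9.85
tool_pos: [716.0, -92.2, 114.7]
orientation: [0.707, 0.707, 0.0, -0.0]
wrist_force: [1.3, 1.3, -3.4]
finger_gap: 18.8
gripper_force: 59.4
```

Call:
arm_command(
  rows="0 0 0 0 0 0 1; 0 0 0 0 0 0 1; 0 0 0 0 0 0 1; 0 0 0 0 0 0 1",
)

```text
time: 10.25
tool_pos: [715.4, -92.6, 116.2]
orientation: [0.707, 0.707, 0.0, 0.001]
wrist_force: [-0.1, -0.7, -3.1]
finger_gap: 18.6
gripper_force: 59.5
```

```bash
python3 - <<'E'
from plant import ctrl
from plan import *
s=ctrl.state();p=s["tool_pos"];q=R.from_quat(s["orientation"])
print(s["time"],p,"axis",q.apply([1,0,0]),"tip",p+q.apply([148,0,0]),s["wrist_force"],s["gripper_force"],s["joint_velocities"].round(3))
S=ctrl.get_image("scene");W=ctrl.get_image("wrist")
print(proj(S,p+q.apply([148,0,0])),proj(S,[715,55.5,80]))
cv2.imwrite("pics/s6.png",np.hstack([crop(S,270,190,80,60,5),cv2.resize(W["color"][:,:,::-1],(400,300))]))
E
```

```text
10.25 [715.40672826 -92.58641023 116.19170578] axis [-8.01034217e-04  9.99999170e-01 -1.00877076e-03] tip [715.2881752   55.41346698 116.04240771] [-0.145063   -0.72033447 -3.13652148] 59.498645067214966 [-0.002 -0.    -0.003  0.001 -0.002  0.001]
[312.88469211 215.46021406] [311.55965456 223.85957419]
```

View pics/s6.png

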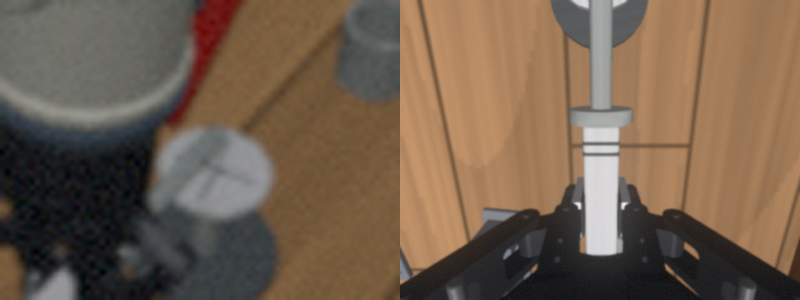

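The scene tile shows the tip at (215,130), on its predicted pixel over the plate. The gauge is level and clear of everything.

```bash
python3 -c "
from plant import ctrl
print(ctrl.finish_job())"
```

```text
the job is handed in; nothing more can be done
None
```

I handed the job in, but no verdict came back: the collar stopped flush against the tube's mouth (24 N), and the gauge was then drawn fully out and is now held level, its tip about 36 mm above the reading plate.

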